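Lock the bayonet plug into the pressure-test station

ROBOT

A 6-joint arm with a two-finger parallel gripper is mounted at the origin on a cart in front of the work surface, level with it; the furniture and walls round the work are solid. World frame = base frame: x ahead of the robot, y to its left, z up, the work surface at z = 0. Lengths are in m, angles in rad, forces in N, time in s.
With the tool pointing down it reaches from about 0.325 to 1 m from the base axis. Payload 5.1 kg.
Tool frame: the origin (TCP) lies at the very end of the fingers, on their centre line; the grasp point (between the pads) lies 19 mm behind it; z points along the fingers, y is the line along which they close (so a half turn about z gives the same grasp; the last joint's range is limited). The gripper opens to 85 mm and grips with 20 to 120 N. Pads are 22 mm wide; open, the fingers measure 114 mm over their backs; the gripper's body (76 mm by 85 mm) begins 54 mm behind the grasp point. The pads swing forward as they close: fully open they stand 13 mm farther back than shut.
Start: joints at [1.125, 0.124, 1.65, -0, 1.367, -0.083], TCP at [0.231, 0.608, 0.231] pointing down, gripper open.
Joint ranges: [-2.61, 2.61], [-1.02, 2.33], [0.03, 2.71], [-1.35, 4.49], [0.32, 2.68], [-2.91, 2.91]. Speed limits (rad/s): [2.57, 2.57, 3.14, 3.14, 3.14, 3.14].

INTERFACE

Orientations are given as a unit quaternion [w, x, y, z].
In Python, from station import readout, viewer, job gives the robot as it stands. The module is installed in compiled form; this text tells all that it offers.
- The arm moves only by the tool step_arm, never from a script. Its argument "deltas" is a list of rows, each a list of 3 entries, a list of its own where there are three numbers: the turn, a rotation vector about the tool's x, y, z in rad, then the shift along the tool's x, y, z in m, then the finger opening in m, from 0 to 0.0854. In form: [[[wx, wy, wz], [tx, ty, tz], hand], ...]. A call has 1 to 12 rows; each row shifts and turns the commanded pose from where the row before left it, along the tool's axes as they then stand; what a row does not reach is not made up. A row lasts 1/10 s, in which the tool goes at most 50 mm and 8.59 degrees, less where a joint would pass 70% of its speed; a pose out of reach is approached as far as the arm can. A call with a gripper value outside its range is refused whole. The fingers move at their own pace and stop on an object; the grip force is fixed at half the most. Time passes only in rows, so rows that do not move let the fingers close. It gives the time, the measured TCP pose, the force, the opening and the grip force at its end, in the units of the state.
- readout.observe(): the state, without advancing time (a new reading comes with each control period).
- viewer.read_camera(name): name is "side" or "top"; returns the picture (420x560x3 uint8, blue, green, red); there is no depth.
- viewer.camera_model(name): a dict with "K" (3x3 intrinsics, pixels), "k1" (the pictures are not rectified: a ray, as slopes to the right and down, at radius r is drawn at 1 + k1 r^2 times it, then the intrinsics apply), "xyz" and "orientation" of the camera in the world. Camera axes: x right, y down, z forward; pixel columns grow to the right and rows downward; lengths in m; the calibration is good to about 2 mm. A picture is of the moment at which its call begins. camera_model takes no time and is no camera call.
- job.close_job(): hands the job in; it is judged then, once.
The state is a dict: "clock": time; "joint_positions": joint angles; "joint_velocities": joint speeds; "effort": joint torques, N m; "eef_pos": TCP position; "orientation": TCP orientation; "ft_force": force on the tool from outside, world axes, zero at the start; "ft_torque": the same for the moment, N m; "opening": finger opening in m; "grip_force": force on a finger pad.
Only numpy, scipy, OpenCV 4.12 (cv2) and the standard library are available. Lean on these libraries where they do the work, as an engineer would, in place of code of your own. Each camera call takes 0.05 s, during which the arm holds its last target. There are 200 camera calls.

TASK

Blank off the pressure-test station for a leak test: take the blue bayonet plug from its parking stand, enter it in the station's receiver, push it in gently against the spring and twist it clockwise (seen from above) to the red lock marks, then let go so that it stays locked, upright, sprung back up into its lock. Never force it (no more than 40 N between plug and station), and do not disturb the things lying around.

Things in the scene. Friction and masses are not known exactly. Their poses are not given: they have to be found in the camera images.
- plug_wing (a point): Centre of the wing grip of the loose blue bayonet plug (about 0.18 kg, 63 mm tall, at the start upright in the stand). The wing is an upright bar 44 mm long (x), 12 mm thick (y: pinch it here), 32 mm high; its foot stands on a round blue cap, 56 mm wide, 6 mm thick, top face 16 mm and underside 22 mm below this point. z up; a half turn makes no difference.
- plug_tip (a point): Lower tip of the same plug, on its axis, 47 mm below the wing's centre, 25 mm below the cap. Steel stem 26 mm in diameter, nose tapering to 18 mm over the last 5 mm. Two lugs in line with the wing (+x and -x), 8 mm wide, from 6 to 12 mm above the tip, reach 20 mm from the axis.
- stand: Fixed parking stand: black base plate 85 mm square with an upright grey ring, outer diameter 60 mm, bore 45 mm, rim 36 mm above the worktop. Origin: centre of its underside. The plug is drawn straight up out of it.
- station: Fixed pressure-test station: dark base 100 x 100 mm, grey post, on top a round aluminium receiver, 68 mm wide, screwed in on a thread: its top face stands 82 to 106 mm above the worktop, differently each time; the height is not reported: feel (or see) it. Origin: centre of the underside, on the axis; x points at the red lock marks (one at +x, one at -x on the receiver's face).
- station_axis (a point): Point on the station's upright axis, 40 mm above the worktop, axes as body station. The receiver has a 29 mm bore with two slots 12 mm wide, reaching 22 mm from the axis, for the lugs. The slots (white marks) lie 80 degrees counter-clockwise, seen from above, of the red lock marks (x): enter with the wing along the slots, turn it 80 degrees clockwise to lie along x. End stops 10 degrees beyond.
- spring_plate (a joint): How far the sprung brass plate in the bore is pushed down, m: 0 free (9 mm below the receiver's face). From where the tip meets it: at 13 mm the lugs clear lips and can turn (about 13 N), at 16 mm the cap strikes the face (hard stop). Turned and let rise, the plug springs up into its lock: 9 mm. Short of the lock it stays at 13. Spring 2.4 N plus 0.8 N per mm.
- mouse: Loose dark computer mouse, 108 x 60 x 36 mm. Origin under its centre. Leave alone.
- diag_plug: Loose black connector body, 78 x 47 x 23 mm. Origin under its centre. Leave alone.
- spark_plug: Loose used spark plug lying on the worktop, 78 mm long, 18 mm thick. Origin under its centre. Leave alone.
- abrasive_disc: Loose brown abrasive disc with a black button, diameter 51 mm, 20 mm high. Origin under its centre. Leave alone.
- core_plug: Loose grey core plug with a copper-coloured top, diameter 41 mm, 24 mm high, near the left front edge. Origin under its centre. Leave alone.
Mind the look-alikes: they are no part of the job. What is meant by the part that bears plug_wing is not pink, and is the smaller of those in its own colour.

How it is judged:
On the way, in this order (a step that is already met when the one before it is completed fails the run):
1. the plug is drawn out of its stand (distance between plug_wing and stand above 0.12 m), for 0.1 s.
2. the plug is pushed in until its lugs clear the lips (value of joint spring_plate above 0.0125 m and horizontal distance between plug_wing and station_axis below 0.006 m), for 0.05 s.
At the end, for the whole second after the job is handed in: The plug stands in the receiver, within 6 mm of its axis and 0.1 rad of upright, its wing within 0.25 rad of the red lock marks, sprung back up into the lock so that it holds the plate 7.2 to 10.8 mm down, at rest (value of joint spring_plate between 0.0072 and 0.0108 m and horizontal distance between plug_wing and station_axis below 0.006 m and angle between the x axis of plug_wing and the x axis of station_axis, either way round below 0.25 rad and angle between plug_wing's own z axis and vertical below 0.1 rad and velocity of joint spring_plate below 0.01 m/s); the robot touches nothing.
It fails at once if the plug was forced: more than 40 N between plug and station (contact force between plug and station above 40 N).
It fails at once if a thing lying around was disturbed (moved over 20 mm) (distance of any of core_plug, mouse, diag_plug, spark_plug, abrasive_disc from where it was at the start of the episode above 0.02 m).
It also fails if it takes over 59 s, if anything falls off the work surface, if the arm or the gripper's body presses on something with over 40 N, if the wrist force passes 120 N, or if a joint passes its speed limit or range.

## Working session

There is one attempt and no reset: what is moved stays moved. The work goes in short steps, Python scripts to look and compute and a tool call to move; the robot and the scene stay as the last step left them, time stands still between calls to the robot, and variables do not carry over. Pictures are saved under pics/ and viewed, at most 10 in all, crops included, and the job is handed in when it is done.

Besides the shell and the picture viewer there is one more tool, called after "Request:" by a JSON object that holds its "api" and its "payload". step_arm: Moves the arm, as the interface text tells. Its arguments: {"type":"object","properties":{"deltas":{"type":"array","items":{"type":"array"}}},"required":["deltas"]}

```bash
mkdir -p pics
python3 - <<'E'
from station import readout, viewer
import cv2
for n in("side","top"):
    cv2.imwrite(f"pics/{n}0.png",viewer.read_camera(n)); print(n,viewer.camera_model(n))
print(readout.observe())
E
```

```text
side {'K': array([[417.77328835,   0.        , 274.92718884],
       [  0.        , 417.77328835, 210.05240629],
       [  0.        ,   0.        ,   1.        ]]), 'k1': -0.026578347261968043, 'xyz': array([0.3747798 , 1.13500145, 0.58986015]), 'orientation': array([ 0.02243836, -0.05020261,  0.83711391, -0.54425777])}
top {'K': array([[542.35582705,   0.        , 281.16765263],
       [  0.        , 542.35582705, 211.67542514],
       [  0.        ,   0.        ,   1.        ]]), 'k1': -0.0385195019222714, 'xyz': array([0.22168414, 0.02875554, 1.58875873]), 'orientation': array([-0.06405258,  0.70545813, -0.70329771,  0.05998684])}
{'clock': 0.1, 'joint_positions': array([ 1.12539354e+00,  1.24438828e-01,  1.65153142e+00,  1.53072145e-05,
        1.36750506e+00, -8.26168465e-02]), 'joint_velocities': array([-0.00051187, -0.00226433, -0.00196975, -0.00044102,  0.00161904,
       -0.00117016]), 'effort': array([-3.34316996e-05, -4.24935436e+01, -3.66650963e+01, -1.15050107e-04,
        3.91253969e-03, -7.60813919e-06]), 'eef_pos': array([0.23046807, 0.6071822 , 0.23018019]), 'orientation': array([-2.52877322e-04,  1.80401313e-01,  9.83592639e-01, -9.06755056e-04]), 'ft_force': array([ 0.33703857, -0.3142705 ,  0.71331039]), 'ft_torque': array([-0.03621639,  0.07270411,  0.00545477]), 'grip_force': 0.0, 'opening': 0.08504494557480878}
```

View pics/top0.png

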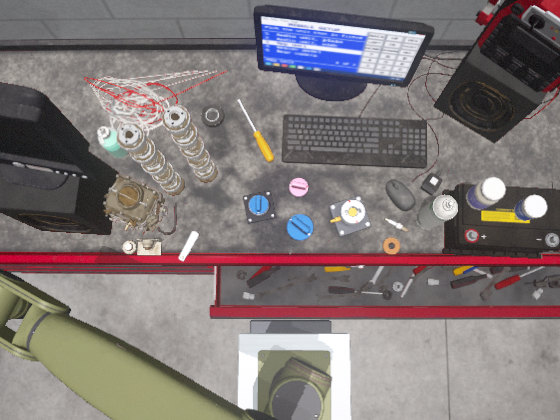

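View pics/side0.png

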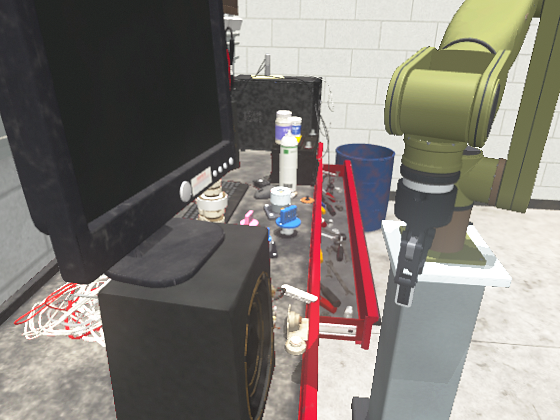

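The top view shows these candidates:
- A blue part at (258,205) on a black square base.
- A larger blue part at (300,227).
- A pink part at (298,187).

The station is at (350,213). The blue part at (258,205) fits, being the smaller of the two blue ones and sitting in the stand. I'll confirm that in an enlarged crop.

```bash
cat > h.py <<'E'
import numpy as np, cv2
from scipy.spatial.transform import Rotation as R
from station import readout, viewer
def cam(n):
    m=viewer.camera_model(n);q=m["orientation"];return m,R.from_quat([*q[1:],q[0]]).as_matrix()
def ray(n,uv):
    m,A=cam(n)
    K=m["K"];d=np.array([(uv[0]-K[0,2])/K[0,0],(uv[1]-K[1,2])/K[1,1]]);p=d.copy()
    for _ in range(20):p=d/(1+m["k1"]*(p@p))
    return m["xyz"],A@np.array([*p,1])
def at(n,uv,z):
    c,r=ray(n,uv);return c+r*(z-c[2])/r[2]
def proj(n,P):
    m,A=cam(n);v=A.T@(np.array(P)-m["xyz"]);s=v[:2]/v[2];s=s*(1+m["k1"]*(s@s))
    return m["K"][:2,:2]@s+m["K"][:2,2]
E
python3 - <<'E'
from h import *
im=cv2.imread("pics/top0.png")[170:260,235:365]
cv2.imwrite("pics/c0.png",cv2.resize(im,None,fx=6,fy=6,interpolation=cv2.INTER_CUBIC))
im=cv2.imread("pics/side0.png")[175:265,235:345]
cv2.imwrite("pics/c1.png",cv2.resize(im,None,fx=6,fy=6,interpolation=cv2.INTER_CUBIC))
for uv,z in [((258,205),.06),((300,227),.06),((350,213),.095),((258,207),0)]: print(uv,at("top",uv,z))
E
```

```text
(258, 205) [0.51227289 0.10462575 0.06      ]
(300, 227) [ 0.44879533 -0.01573182  0.06      ]
(350, 213) [ 0.48351045 -0.15460874  0.095     ]
(258, 207) [0.5176101  0.10753643 0.        ]
```

View pics/c0.png

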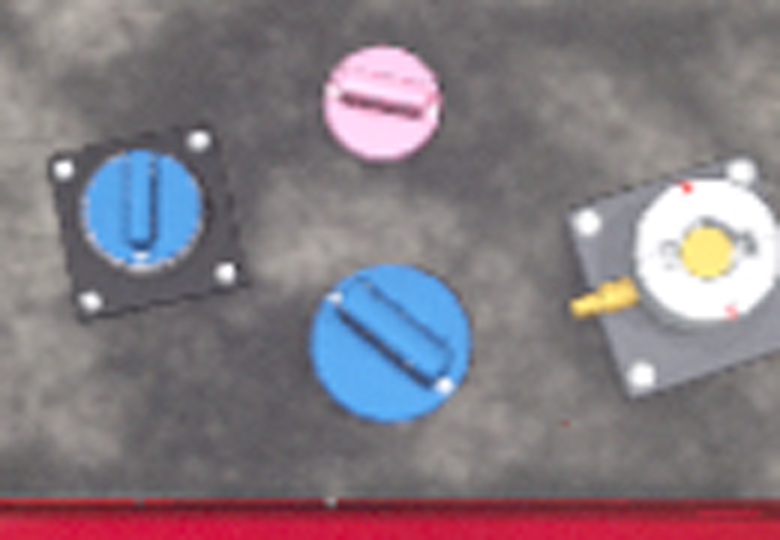

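View pics/c1.png

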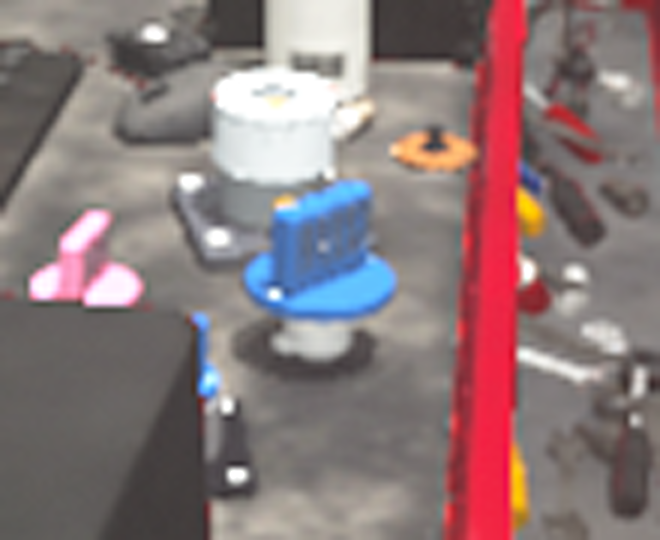

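The crop confirms it. The plug is the smaller blue one at (258.5,204.7), cap down on the grey ring and black base, with its wing roughly along the image vertical. The big blue part (loose decoy) and the pink one are not meant. The station is at about (353,211), with red marks at (349,201) and (357,222). Next I'll measure precisely.

```bash
cat >> h.py <<'E'
def blob(mask,box):
    x0,y0,x1,y1=box;m=np.zeros_like(mask);m[y0:y1,x0:x1]=mask[y0:y1,x0:x1]
    n,l,s,c=cv2.connectedComponentsWithStats(m.astype(np.uint8));i=1+np.argmax(s[1:,4]);return c[i],s[i],l==i
E
python3 - <<'E'
from h import *
t=cv2.imread("pics/top0.png");s=cv2.imread("pics/side0.png")
h=cv2.cvtColor(t,cv2.COLOR_BGR2HSV);H,S,V=cv2.split(h)
blue=(H>95)&(H<125)&(S>110)
c,st,m=blob(blue,(240,185,278,228));(ec,ax,an)=cv2.fitEllipse(cv2.findContours(m.astype(np.uint8),0,1)[0][0]);print("cap",c,ec,ax,at("top",ec,.042))
# receiver
w=(V>175)&(S<60);box=(335,190,372,232)
c,st,m=blob(w,box);k=cv2.convexHull(cv2.findContours(m.astype(np.uint8),0,1)[0][0]);ec,ax,an=cv2.fitEllipse(k);print("recv",c,st,ec,ax)
red=((H<8)|(H>172))&(S>70)
n,l,ss,cc=cv2.connectedComponentsWithStats(red[192:232,336:372].astype(np.uint8))
for i in range(1,n):print("red",cc[i]+[336,192],ss[i,4])
yl=(H>15)&(H<32)&(S>90);cy,sty,_=blob(yl,(345,200,362,220));print("brass",cy,sty)
hs=cv2.cvtColor(s,cv2.COLOR_BGR2HSV);w2=(hs[...,2]>190)&(hs[...,1]<40)
print("side wing proj",proj("side",[.512,.105,.058]))
for z in(.082,.094,.106):
    P=at("top",ec,z);print(z,P,"side",proj("side",P),"px width",proj("top",P+[0,.034,0])-proj("top",P-[0,.034,0]),"brass",at("top",cy,z-.009)[:2])
crop=np.hstack([cv2.resize(s[180:215,262:302],None,fx=9,fy=9,interpolation=2),cv2.resize(t[188:223,240:280],None,fx=9,fy=9,interpolation=2)])
cv2.imwrite("pics/c2.png",crop)
E
```

```text
cap [258.4469697  204.04924242] (258.4468688964844, 203.99453735351562) (17.382532119750977, 17.610027313232422) [0.51867027 0.1042534  0.042     ]
recv [352.84688995 210.77751196] [341 197  25  27 418] (353.087158203125, 210.08309936523438) (24.19696044921875, 27.425914764404297)
red [348.66666667 200.33333333] 3
brass [352.31372549 211.52941176] [349 208   8   8  51]
side wing proj [262.82862801 232.65812212]
0.082 [ 0.49417122 -0.16508021  0.082     ] side [279.01243766 190.19105071] px width [-24.07379568  -0.06146411] brass [ 0.49162128 -0.16395935]
0.094 [ 0.4920011  -0.16353648  0.094     ] side [279.68958594 187.03638406] px width [-24.26705385  -0.06195753] brass [ 0.48948423 -0.16243366]
0.106 [ 0.48983098 -0.16199275  0.106     ] side [280.37301979 183.85243714] px width [-24.46343993  -0.06245894] brass [ 0.48734719 -0.16090797]
```

View pics/c2.png

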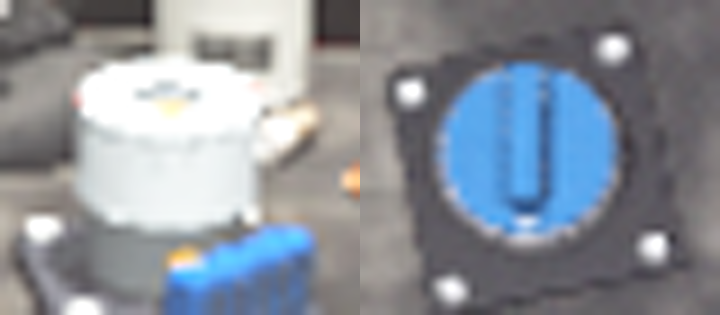

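The side crop shows the receiver face centred near (281,190.5). That matches a face height of about 0.082–0.087. The plug cap centre in the top view is about (258.3,204.1), with the wing almost vertical in the image.

Run:
```python
from h import *
f=lambda x,y:((x+.5)/6-.5+235,(y+.5)/6-.5+170)
ang=lambda a,b:np.degrees(np.arctan2(*(b-a)[1::-1]))
for z in(.082,.088):
    a,b=[at("top",f(*p),z) for p in((687,188),(732,312))];print(z,(a+b)/2,ang(b,a),np.linalg.norm(a-b))
a,b,c=[at("top",f(*p),.012) for p in((741,171),(642,375),(587,222))];print("screws",(a+b)/2,ang(b,a),ang(c,a))
g=lambda x,y:((x+.5)/9-.5+240-40,(y+.5)/9-.5+188)
g=lambda x,y:((x-360+.5)/9-.5+240,(y+.5)/9-.5+188)
q=[at("top",g(*p),.01) for p in((410,92),(613,48),(653,247),(453,290))];print("stand",np.mean(q,0))
for p in ((503,65),(507,205)),((527,65),(527,205)),((545,65),(548,205)):
    a,b=[at("top",g(*u),.074) for u in p];print("wing",ang(b,a),(a+b)/2)
print("cap",at("top",g(528,150),.042))
```

```text
0.082 [ 0.49092233 -0.16426744  0.082     ] 18.687452194191433 0.06248217839978134
0.088 [ 0.48985021 -0.16349881  0.088     ] 18.687452194191486 0.06223337076817302
screws [ 0.49210472 -0.1643408   0.012     ] -26.404593721276218 -71.32845549115464
stand [0.51780479 0.10501202 0.01      ]
wing 2.2843733787564977 [0.51673498 0.11065578 0.074     ]
wing 0.6321651855522242 [0.51675177 0.1036941  0.074     ]
wing 1.7970529591034925 [0.51676681 0.09752674 0.074     ]
cap [0.51799533 0.10489879 0.042     ]
```

Request:
{"api": "step_arm", "payload": {"deltas": [[[0,0,-0.13],[0,0,0],0.085],[[0,0,-0.13],[0,0,0],0.085],[[0,0,-0.13],[0,0,0],0.085],[[0,0,0],[-0.03,-0.03,0],0.085],[[0,0,0],[-0.03,-0.03,0],0.085],[[0,0,0],[-0.025,-0.04,0],0.085],[[0,0,0],[-0.025,-0.04,0],0.085],[[0,0,0],[-0.025,-0.04,0],0.085],[[0,0,0],[-0.02,-0.04,0],0.085],[[0,0,0],[-0.02,-0.04,0],0.085],[[0,0,0],[-0.02,-0.04,0],0.085],[[0,0,0],[-0.02,-0.04,0],0.085]]}}

```text
clock: 1.3
eef_pos: [0.4551, 0.2718, 0.2309]
orientation: [-0.0, -0.014, 1.0, -0.0]
ft_force: [0.2, 0.3, -0.5]
opening: 0.0846
grip_force: 0.0
```

```bash
cat >> h.py <<'E'
def goal(p,yaw):
    "shift and turn, in the tool's axes, to TCP p, tool x at yaw deg, pointing down"
    o=readout.observe();q=o["orientation"];A=R.from_quat([*q[1:],q[0]]);c,s=np.cos(np.radians(yaw)),np.sin(np.radians(yaw))
    B=R.from_matrix(np.array([[c,s,0],[s,-c,0],[0,0,-1]]))
    print("t",o["clock"].round(2),"tcp",o["eef_pos"].round(4),"turn",(A.inv()*B).as_rotvec().round(4),"shift",A.inv().apply(np.array(p)-o["eef_pos"]).round(4),"shift after turn",B.inv().apply(np.array(p)-o["eef_pos"]).round(4),"F",o["ft_force"].round(2),"T",o["ft_torque"].round(2),"open",o["opening"].round(4),o["grip_force"].round(1),"j6",o["joint_positions"][5].round(3))
E
python3 -c "
from h import *
goal([.518,.105,.16],181.5)"
```

```text
Traceback (most recent call last):
  File "h.py", line 23, in goal
    print("t",o["clock"].round(2),"tcp",o["eef_pos"].round(4),"turn",(A.inv()*B).as_rotvec().round(4),"shift",A.inv().apply(np.array(p)-o["eef_pos"]).round(4),"shift after turn",B.inv().apply(np.array(p)-o["eef_pos"]).round(4),"F",o["ft_force"].round(2),"T",o["ft_torque"].round(2),"open",o["opening"].round(4),o["grip_force"].round(1),"j6",o["joint_positions"][5].round(3))
              ^^^^^^^^^^^^^^^^
AttributeError: 'float' object has no attribute 'round'
```

Request:
{"api": "step_arm", "payload": {"deltas": [[[0,0,0],[-0.01,-0.03,0.01],0.085],[[0,0,0],[-0.01,-0.03,0.01],0.085],[[0,0,0],[-0.01,-0.03,0.01],0.085],[[0,0,0],[0,0,0],0.085]]}}

```text
clock: 1.7
eef_pos: [0.4869, 0.1815, 0.199]
orientation: [-0.002, -0.012, 1.0, -0.001]
ft_force: [-0.5, 1.5, 0.5]
opening: 0.0849
grip_force: 0.0
```

```bash
sed -i 's/o\["clock"\].round(2)/o["clock"]/; s/o\["opening"\].round(4),o\["grip_force"\].round(1)/o["opening"],o["grip_force"]/' h.py
python3 -c "
from h import *
goal([.518,.105,.16],181.5)"
```

```text
t 1.7 tcp [0.4869 0.1815 0.199 ] turn [-0.0017 -0.0036 -0.0032] shift [-0.0294 -0.0771  0.039 ] shift after turn [-0.029  -0.0772  0.039 ] F [-0.49  1.45  0.54] T [ 0.03 -0.01 -0.02] open 0.08494818325603168 0.0 j6 -1.34
```

Request:
{"api": "step_arm", "payload": {"deltas": [[[0,0,0],[-0.0145,-0.0385,0.01],0.085],[[0,0,0],[-0.0145,-0.0385,0.02],0.085],[[0,0,0],[0,0,0.03],0.085],[[0,0,0],[0,0,0.03],0.085],[[0,0,0],[0,0,0.03],0.085],[[0,0,0],[0,0,0.02],0.085],[[0,0,0],[0,0,0],0.085],[[0,0,0],[0,0,0],0.085]]}}

```text
clock: 2.5
eef_pos: [0.5183, 0.1088, 0.0615]
orientation: [-0.0, -0.014, 1.0, 0.0]
ft_force: [0.0, 0.9, 1.0]
opening: 0.0849
grip_force: 0.0
```

```bash
python3 -c "
from h import *
goal([.518,.105,.049],181.5)"
```

```text
t 2.5 tcp [0.5183 0.1088 0.0615] turn [ 0.0001 -0.0004  0.0016] shift [ 0.0004 -0.0038  0.0125] shift after turn [ 0.0004 -0.0038  0.0125] F [0.05 0.92 1.04] T [ 0.01 -0.01  0.  ] open 0.08492144984453594 0.0 j6 -1.493
```

Request:
{"api": "step_arm", "payload": {"deltas": [[[0,0,0],[0,-0.004,0.006],0.085],[[0,0,0],[0,0,0.0065],0.085],[[0,0,0],[0,0,0],0.04],[[0,0,0],[0,0,0],0.025],[[0,0,0],[0,0,0],0.016],[[0,0,0],[0,0,0],0.005],[[0,0,0],[0,0,0],0.0],[[0,0,0],[0,0,0],0.0],[[0,0,0],[0,0,0],0.0],[[0,0,0],[0,0,0],0.0]]}}

```text
clock: 3.5
eef_pos: [0.5188, 0.1043, 0.0492]
orientation: [0.0, -0.014, 1.0, 0.0]
ft_force: [0.1, 0.3, 1.9]
opening: 0.0109
grip_force: 59.7
```

```bash
python3 -c "
from h import *
goal([.518,.105,.049],181.5)"
```

```text
t 3.5 tcp [0.5188 0.1043 0.0492] turn [0.     0.0007 0.001 ] shift [0.0008 0.0007 0.0002] shift after turn [0.0008 0.0007 0.0002] F [0.08 0.32 1.92] T [-0.06  0.06 -0.02] open 0.010902309582080924 59.68263387680054 j6 -1.501
```

Request:
{"api": "step_arm", "payload": {"deltas": [[[0,0,0],[0,0,-0.01],0.0],[[0,0,0],[0,0,-0.02],0.0],[[0,0,0],[0,0,-0.03],0.0],[[0,0,0],[0,0,-0.03],0.0],[[0,0,0],[0,0,-0.03],0.0],[[0,0,0],[0,0,-0.03],0.0],[[0,0,0],[0,0,0],0.0],[[0,0,0],[0,0,0],0.0]]}}

```text
clock: 4.3
eef_pos: [0.5183, 0.1043, 0.1988]
orientation: [0.0, -0.014, 1.0, 0.0]
ft_force: [-1.1, -0.8, -2.3]
opening: 0.0107
grip_force: 59.2
```

```bash
python3 -c "
from h import *
goal([.491,-.164,.18],98.7)"
```

```text
t 4.3 tcp [0.5183 0.1043 0.1988] turn [2.0000e-04 2.0000e-04 1.4462e+00] shift [ 0.0346 -0.2674  0.0188] shift after turn [-0.2611 -0.0676  0.0188] F [-1.11 -0.82 -2.35] T [0.01 0.07 0.01] open 0.010745924826720644 59.1717267036438 j6 -1.501
```

Request:
{"api": "step_arm", "payload": {"deltas": [[[0,0,0],[0.003,-0.025,0],0.0],[[0,0,0],[0.004,-0.035,0],0.0],[[0,0,0],[0.005,-0.035,0],0.0],[[0,0,0],[0.005,-0.035,0],0.0],[[0,0,0],[0.005,-0.035,0],0.0],[[0,0,0],[0.005,-0.035,0],0.0],[[0,0,0],[0.005,-0.035,0],0.0],[[0,0,0],[0.003,-0.032,0],0.0],[[0,0,0],[0,0,0],0.0]]}}

```text
clock: 5.2
eef_pos: [0.4889, -0.166, 0.1959]
orientation: [-0.002, -0.011, 1.0, 0.0]
ft_force: [0.1, 0.3, -2.6]
opening: 0.0109
grip_force: 59.4
```

Request:
{"api": "step_arm", "payload": {"deltas": [[[0,0,0.12],[0,0,0],0.0],[[0,0,0.12],[0,0,0],0.0],[[0,0,0.12],[0,0,0],0.0],[[0,0,0.12],[0,0,0],0.0],[[0,0,0.12],[0,0,0],0.0],[[0,0,0.12],[0,0,0],0.0],[[0,0,0.12],[0,0,0],0.0],[[0,0,0.12],[0,0,0],0.0],[[0,0,0.12],[0,0,0],0.0],[[0,0,0.12],[0,0,0],0.0],[[0,0,0.12],[0,0,0],0.0],[[0,0,0.12],[0,0,0],0.0]]}}

```text
clock: 6.4
eef_pos: [0.4896, -0.1623, 0.1961]
orientation: [-0.002, 0.651, 0.759, -0.001]
ft_force: [-0.5, 0.2, -1.6]
opening: 0.0108
grip_force: 59.3
```

```bash
python3 -c "
from h import *
goal([.491,-.164,.155],98.7)"
```

```text
t 6.4 tcp [ 0.4896 -0.1623  0.1961] turn [-0.0038 -0.0028  0.0017] shift [-0.0021  0.0013  0.0411] shift after turn [-0.0019  0.0012  0.0411] F [-0.54  0.23 -1.6 ] T [0.05 0.   0.02] open 0.010834209971947006 59.27866280078888 j6 -0.578
```

Request:
{"api": "step_arm", "payload": {"deltas": [[[-0.004,-0.003,0],[-0.002,0.001,0.02],0.0],[[0,0,0],[0,0,0.021],0.0],[[0,0,0],[0,0,0],0.0],[[0,0,0],[0,0,0],0.0]]}}

```text
clock: 6.8
eef_pos: [0.4911, -0.1644, 0.156]
orientation: [0.001, 0.649, 0.761, 0.0]
ft_force: [0.1, 0.6, -1.4]
opening: 0.011
grip_force: 59.3
```

Run:
```python
from h import *
goal([.491,-.164,.14],98.7)
s=viewer.read_camera("side");t=viewer.read_camera("top");cv2.imwrite("pics/side1.png",s);cv2.imwrite("pics/top1.png",t)
cv2.imwrite("pics/c3.png",np.hstack([cv2.resize(s[135:215,250:310],None,fx=7,fy=7,interpolation=2),cv2.resize(t[175:255,325:377],None,fx=7,fy=7,interpolation=2)]))
p=readout.observe()["eef_pos"]
for z in(-.038,-.013,-.007):print(z,proj("side",p+[0,0,z]),proj("top",p+[0,0,z]))
for z in(.082,.088,.1):print(z,proj("side",[.491,-.164,z]))
```

```text
t 6.8 tcp [ 0.4911 -0.1644  0.156 ] turn [0.0008 0.0007 0.0066] shift [ 0.0005 -0.      0.016 ] shift after turn [ 0.0005 -0.      0.016 ] F [ 0.11  0.57 -1.41] T [-0.03 -0.04  0.04] open 0.011004908537851662 59.25307631492615 j6 -0.585
-0.038 [279.77831388 179.41444681] [354.90328039 208.22713536]
-0.013 [279.94369559 172.24527399] [356.08790146 206.55583072]
-0.007 [279.98373639 170.50911088] [356.37812659 206.14635406]
0.082 [279.92307523 190.3593924 ]
0.088 [279.96243193 188.68449438]
0.1 [280.04154381 185.31724095]
```

View pics/c3.png

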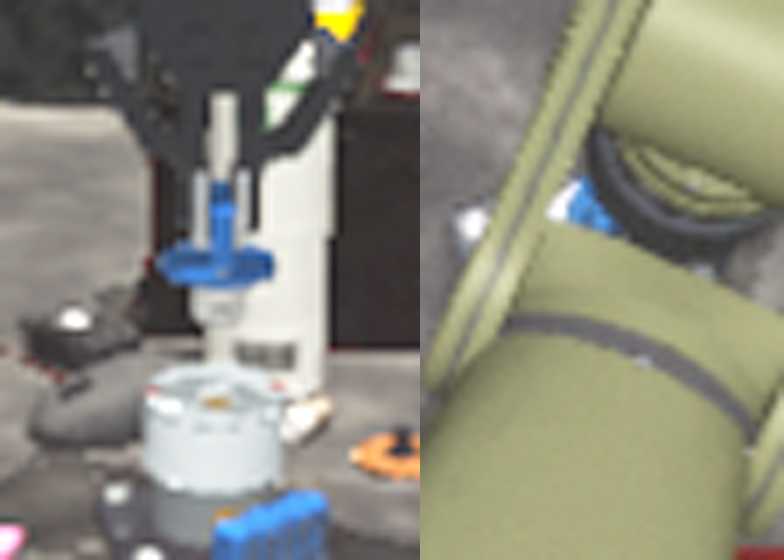

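The side crop shows the plug upright over the receiver. Its axis is at u≈281 and the receiver centre at u≈280.6, so they line up to within about 1 mm; the face is at z≈0.082. I'll go down carefully, feeling for contact.

Request:
{"api": "step_arm", "payload": {"deltas": [[[0,0,0],[0,0,0.01],0.0],[[0,0,0],[0,0,0.01],0.0],[[0,0,0],[0,0,0.006],0.0],[[0,0,0],[0,0,0.003],0.0],[[0,0,0],[0,0,0],0.0]]}}

```text
clock: 7.4
eef_pos: [0.4918, -0.1653, 0.1279]
orientation: [0.002, 0.649, 0.761, 0.0]
ft_force: [0.3, 0.1, -2.4]
opening: 0.0107
grip_force: 59.4
```

Request:
{"api": "step_arm", "payload": {"deltas": [[[0,0,0],[0,0,0.002],0.0],[[0,0,0],[0,0,0.002],0.0],[[0,0,0],[0,0,0],0.0]]}}

```text
clock: 7.7
eef_pos: [0.4923, -0.1655, 0.1248]
orientation: [0.002, 0.649, 0.761, 0.001]
ft_force: [-0.1, -0.0, -2.2]
opening: 0.0114
grip_force: 59.4
```

Request:
{"api": "step_arm", "payload": {"deltas": [[[0,0,0],[0,0,0.002],0.0],[[0,0,0],[0,0,0],0.0]]}}

```text
clock: 7.9
eef_pos: [0.4922, -0.1654, 0.1227]
orientation: [0.002, 0.649, 0.761, 0.001]
ft_force: [-0.8, -0.1, -2.3]
opening: 0.0108
grip_force: 59.4
```

```bash
python3 -c "
from h import *
goal([.491,-.164,.12],98.7)"
```

```text
t 7.9 tcp [ 0.4922 -0.1654  0.1227] turn [0.0038 0.0028 0.0062] shift [ 0.0016 -0.001   0.0027] shift after turn [ 0.0016 -0.001   0.0027] F [-0.84 -0.09 -2.32] T [-0.01 -0.02  0.06] open 0.010827279844482274 59.374626874923706 j6 -0.585
```

Request:
{"api": "step_arm", "payload": {"deltas": [[[0.004,0.003,0.006],[0.0015,-0.001,0.001],0.0],[[0,0,0],[0,0,0.001],0.0],[[0,0,0],[0,0,0],0.0]]}}

```text
clock: 8.2
eef_pos: [0.491, -0.1641, 0.1206]
orientation: [-0.0, 0.651, 0.759, -0.0]
ft_force: [-0.0, -0.2, -1.7]
opening: 0.0109
grip_force: 59.4
```

Request:
{"api": "step_arm", "payload": {"deltas": [[[0,0,0],[0,0,0.0015],0.0],[[0,0,0],[0,0,0],0.0]]}}

```text
clock: 8.4
eef_pos: [0.491, -0.1641, 0.1191]
orientation: [-0.0, 0.651, 0.759, -0.0]
ft_force: [0.0, -0.6, -2.7]
opening: 0.0106
grip_force: 59.4
```

Request:
{"api": "step_arm", "payload": {"deltas": [[[0,0,0],[0,0,0.0015],0.0],[[0,0,0],[0,0,0],0.0]]}}

```text
clock: 8.6
eef_pos: [0.491, -0.1641, 0.1176]
orientation: [-0.0, 0.651, 0.759, -0.0]
ft_force: [-1.0, -0.2, -2.5]
opening: 0.0109
grip_force: 59.4
```

Request:
{"api": "step_arm", "payload": {"deltas": [[[0,0,0],[0,0,0.0015],0.0],[[0,0,0],[0,0,0],0.0]]}}

```text
clock: 8.8
eef_pos: [0.491, -0.1641, 0.1161]
orientation: [-0.0, 0.651, 0.759, -0.0]
ft_force: [0.8, -0.0, -2.0]
opening: 0.0108
grip_force: 59.4
```

```bash
python3 -c "
from h import *
goal([.491,-.164,.12],98.7)"
```

```text
t 8.8 tcp [ 0.491  -0.1641  0.1161] turn [-0.0004 -0.0002  0.0002] shift [ 0.0001  0.0001 -0.0039] shift after turn [ 0.0001  0.0001 -0.0039] F [ 0.79 -0.03 -2.03] T [ 0.03  0.04 -0.02] open 0.010825128893644995 59.36547338962555 j6 -0.578
```

Request:
{"api": "step_arm", "payload": {"deltas": [[[0,0,0],[0,0,0.001],0.0],[[0,0,0],[0,0,0],0.0]]}}

```text
clock: 9.0
eef_pos: [0.491, -0.1641, 0.1152]
orientation: [-0.0, 0.651, 0.759, -0.0]
ft_force: [-0.5, -0.3, -1.3]
opening: 0.011
grip_force: 59.4
```

Request:
{"api": "step_arm", "payload": {"deltas": [[[0,0,0],[0,0,0.001],0.0],[[0,0,0],[0,0,0],0.0]]}}

```text
clock: 9.2
eef_pos: [0.4911, -0.1641, 0.1142]
orientation: [-0.0, 0.651, 0.759, -0.0]
ft_force: [-0.4, 0.8, -3.0]
opening: 0.0107
grip_force: 59.4
```

Request:
{"api": "step_arm", "payload": {"deltas": [[[0,0,0],[0,0,0.001],0.0],[[0,0,0],[0,0,0],0.0]]}}

```text
clock: 9.4
eef_pos: [0.491, -0.1641, 0.1132]
orientation: [-0.0, 0.651, 0.759, -0.0]
ft_force: [-0.8, 0.0, -1.5]
opening: 0.0104
grip_force: 59.4
```

Request:
{"api": "step_arm", "payload": {"deltas": [[[0,0,0],[0,0,0.001],0.0],[[0,0,0],[0,0,0],0.0]]}}

```text
clock: 9.6
eef_pos: [0.491, -0.1642, 0.1122]
orientation: [-0.0, 0.651, 0.759, -0.0]
ft_force: [0.1, -0.0, -2.0]
opening: 0.0108
grip_force: 59.4
```

Request:
{"api": "step_arm", "payload": {"deltas": [[[0,0,0],[0,0,0.001],0.0],[[0,0,0],[0,0,0],0.0]]}}

```text
clock: 9.8
eef_pos: [0.4911, -0.1642, 0.1116]
orientation: [-0.0, 0.651, 0.759, -0.0]
ft_force: [-1.5, 0.1, 0.4]
opening: 0.011
grip_force: 59.8
```

Request:
{"api": "step_arm", "payload": {"deltas": [[[0,0,0],[0,0,0.001],0.0],[[0,0,0],[0,0,0],0.0]]}}

```text
clock: 10.0
eef_pos: [0.4913, -0.1642, 0.1106]
orientation: [0.0, 0.651, 0.759, 0.0]
ft_force: [-1.0, 0.6, 0.9]
opening: 0.0108
grip_force: 59.8
```

Request:
{"api": "step_arm", "payload": {"deltas": [[[0,0,0],[0,0,0.001],0.0],[[0,0,0],[0,0,0],0.0]]}}

```text
clock: 10.2
eef_pos: [0.4913, -0.1643, 0.1096]
orientation: [0.0, 0.651, 0.759, 0.0]
ft_force: [-1.7, 0.4, 2.6]
opening: 0.0108
grip_force: 60.0
```

Request:
{"api": "step_arm", "payload": {"deltas": [[[0,0,0],[0,0,0.001],0.0],[[0,0,0],[0,0,0],0.0]]}}

```text
clock: 10.4
eef_pos: [0.4913, -0.1643, 0.1085]
orientation: [0.0, 0.651, 0.759, 0.0]
ft_force: [-0.6, 0.4, 3.1]
opening: 0.0107
grip_force: 60.1
```

Request:
{"api": "step_arm", "payload": {"deltas": [[[0,0,0],[0,0,0.001],0.0],[[0,0,0],[0,0,0],0.0]]}}

```text
clock: 10.6
eef_pos: [0.4913, -0.1643, 0.1075]
orientation: [0.0, 0.651, 0.759, 0.0]
ft_force: [-1.1, 0.9, 3.4]
opening: 0.0107
grip_force: 60.2
```

Request:
{"api": "step_arm", "payload": {"deltas": [[[0,0,0],[0,0,0.002],0.0],[[0,0,0],[0,0,0.002],0.0],[[0,0,0],[0,0,0.002],0.0],[[0,0,0],[0,0,0.001],0.0],[[0,0,0],[0,0,0],0.0]]}}

```text
clock: 11.1
eef_pos: [0.4914, -0.1643, 0.1012]
orientation: [0.0, 0.651, 0.759, 0.0]
ft_force: [-2.7, 0.8, 8.1]
opening: 0.0109
grip_force: 61.0
```

Request:
{"api": "step_arm", "payload": {"deltas": [[[0,0,0],[0,0,0.001],0.0],[[0,0,0],[0,0,0.001],0.0],[[0,0,0],[0,0,0],0.0]]}}

```text
clock: 11.4
eef_pos: [0.4914, -0.1643, 0.0995]
orientation: [0.0, 0.651, 0.759, 0.0]
ft_force: [-3.8, 1.7, 11.3]
opening: 0.0105
grip_force: 61.1
```

Request:
{"api": "step_arm", "payload": {"deltas": [[[0,0,0],[0,0,0.001],0.0],[[0,0,0],[0,0,0],0.0],[[0,0,0],[0,0,0],0.0]]}}

```text
clock: 11.7
eef_pos: [0.4915, -0.1643, 0.0987]
orientation: [0.0, 0.651, 0.759, 0.0]
ft_force: [-3.8, 1.1, 9.6]
opening: 0.0105
grip_force: 61.3
```

```bash
python3 -c "
from h import *
goal([.491,-.164,.0975],98.7)"
```

```text
t 11.7 tcp [ 0.4915 -0.1643  0.0987] turn [0.0003 0.0003 0.0003] shift [ 0.0004 -0.0004  0.0012] shift after turn [ 0.0004 -0.0004  0.0012] F [-3.84  1.12  9.65] T [0.36 0.93 0.  ] open 0.010469493357917425 61.30348742008209 j6 -0.578
```

Request:
{"api": "step_arm", "payload": {"deltas": [[[0,0,0],[0,-0.0006,0.001],0.0],[[0,0,0],[0,-0.0004,0.0004],0.0],[[0,0,0],[0,0,0],0.0]]}}

```text
clock: 12.0
eef_pos: [0.4913, -0.1644, 0.0978]
orientation: [0.001, 0.651, 0.759, 0.001]
ft_force: [-2.7, 2.7, 12.1]
opening: 0.0111
grip_force: 61.4
```

```bash
python3 -c "
from h import *
goal([.491,-.164,.0975],98.7)"
```

```text
t 12.0 tcp [ 0.4913 -0.1644  0.0978] turn [ 0.0025  0.0004 -0.0001] shift [ 0.0005 -0.0002  0.0003] shift after turn [ 0.0005 -0.0002  0.0003] F [-2.72  2.68 12.13] T [ 0.61  0.58 -0.01] open 0.011097220795751653 61.40804886817932 j6 -0.579
```

Request:
{"api": "step_arm", "payload": {"deltas": [[[0,0,0.05],[0,0,0],0.0],[[0,0,0.1],[0,0,0],0.0],[[0,0,0.1],[0,0,0],0.0],[[0,0,0.05],[0,0,0],0.0],[[0,0,0],[0,0,0],0.0]]}}

```text
clock: 12.5
eef_pos: [0.4921, -0.1652, 0.0984]
orientation: [0.002, 0.758, 0.653, 0.001]
ft_force: [-1.1, 0.7, 11.3]
opening: 0.011
grip_force: 61.3
```

```bash
python3 -c "
from h import *
goal([.491,-.164,.0975],18.7)"
```

```text
t 12.5 tcp [ 0.4921 -0.1652  0.0984] turn [ 0.0052 -0.0016  1.0956] shift [ 0.001  -0.0013  0.0009] shift after turn [-0.0007 -0.0015  0.0009] F [-1.15  0.71 11.32] T [0.15 0.22 0.01] open 0.010987572920090132 61.32235050201416 j6 -0.279
```

Request:
{"api": "step_arm", "payload": {"deltas": [[[0.005,0,0.1],[0,0,0.0007],0.0],[[0,0,0.1],[0,0,0],0.0],[[0,0,0.1],[0,0,0],0.0],[[0,0,0.1],[0,0,0],0.0],[[0,0,0],[0,0,0],0.0]]}}

```text
clock: 13.0
eef_pos: [0.4925, -0.1655, 0.098]
orientation: [0.001, 0.872, 0.489, -0.0]
ft_force: [-0.3, -0.0, 12.5]
opening: 0.0108
grip_force: 61.4
```

```bash
python3 -c "
from h import *
goal([.491,-.164,.0975],18.7)"
```

```text
t 13.0 tcp [ 0.4925 -0.1655  0.098 ] turn [1.900e-03 4.000e-04 6.947e-01] shift [ 0.0005 -0.0021  0.0005] shift after turn [-0.001  -0.0019  0.0005] F [-0.31 -0.03 12.45] T [-0.01  0.21 -0.05] open 0.010785224183013111 61.37615203857422 j6 0.123
```

Request:
{"api": "step_arm", "payload": {"deltas": [[[0.001,0,0.1],[0,0,0.0003],0.0],[[0,0,0.1],[0,0,0],0.0],[[0,0,0.1],[0,0,0],0.0],[[0,0,0.1],[0,0,0],0.0],[[0,0,0],[0,0,0],0.0]]}}

```text
clock: 13.5
eef_pos: [0.4925, -0.1654, 0.0977]
orientation: [0.0, 0.952, 0.306, -0.0]
ft_force: [-0.4, -0.2, 11.8]
opening: 0.0114
grip_force: 61.4
```

Request:
{"api": "step_arm", "payload": {"deltas": [[[0,0,0.1],[0,0,0],0.0],[[0,0,0.1],[0,0,0],0.0],[[0,0,0.09],[0,0,0],0.0],[[0,0,0],[0,0,0],0.0]]}}

```text
clock: 13.9
eef_pos: [0.4924, -0.1653, 0.0977]
orientation: [0.0, 0.986, 0.165, -0.0]
ft_force: [-1.6, 0.3, 11.5]
opening: 0.0109
grip_force: 61.4
```

```bash
python3 -c "
from h import *
goal([.491,-.164,.0975],18.7)"
```

```text
t 13.9 tcp [ 0.4924 -0.1653  0.0977] turn [0.0006 0.0005 0.0049] shift [-0.0009 -0.0017  0.0002] shift after turn [-0.0009 -0.0017  0.0002] F [-1.56  0.3  11.5 ] T [ 0.15  0.16 -0.04] open 0.010949024935929174 61.422117948532104 j6 0.813
```

Request:
{"api": "step_arm", "payload": {"deltas": [[[0,0,0],[0,0,-0.001],0.0],[[0,0,0],[0,0,-0.001],0.0],[[0,0,0],[0,0,-0.001],0.0],[[0,0,0],[0,0,-0.001],0.0],[[0,0,0],[0,0,0],0.0]]}}

```text
clock: 14.4
eef_pos: [0.4924, -0.1653, 0.1012]
orientation: [0.0, 0.986, 0.166, -0.0]
ft_force: [1.3, -0.2, 9.3]
opening: 0.0108
grip_force: 61.0
```

Request:
{"api": "step_arm", "payload": {"deltas": [[[0,0,0],[0,0,-0.0008],0.0],[[0,0,0],[0,0,0],0.0]]}}

```text
clock: 14.6
eef_pos: [0.4924, -0.1653, 0.1019]
orientation: [0.0, 0.986, 0.166, -0.0]
ft_force: [0.1, 0.5, 9.7]
opening: 0.0103
grip_force: 60.9
```

```bash
python3 -c "
from h import *
goal([.491,-.164,.0975],18.7)"
```

```text
t 14.6 tcp [ 0.4924 -0.1653  0.1019] turn [0.0006 0.0004 0.0062] shift [-0.0009 -0.0016  0.0044] shift after turn [-0.0009 -0.0016  0.0044] F [0.08 0.54 9.72] T [-0.03 -0.12 -0.03] open 0.010342047261904333 60.8842134475708 j6 0.812
```

Request:
{"api": "step_arm", "payload": {"deltas": [[[0,0,0],[0,0,-0.0006],0.0],[[0,0,0],[0,0,0],0.0],[[0,0,0],[0,0,0],0.015],[[0,0,0],[0,0,0],0.03],[[0,0,0],[0,0,0],0.05],[[0,0,0],[0,0,0],0.05],[[0,0,0],[0,0,0],0.05],[[0,0,0],[0,0,-0.02],0.05],[[0,0,0],[0,0,-0.03],0.05],[[0,0,0],[0,0,-0.04],0.05],[[0,0,0],[0,0,-0.03],0.05],[[0,0,0],[0,0,0],0.05]]}}

```text
clock: 15.8
eef_pos: [0.4935, -0.1657, 0.2263]
orientation: [0.002, 0.986, 0.166, 0.002]
ft_force: [1.2, -0.1, 0.9]
opening: 0.0502
grip_force: 0.0
```

Request:
{"api": "step_arm", "payload": {"deltas": [[[0,0,0],[-0.02,0.03,0],0.05],[[0,0,0],[-0.02,0.04,0],0.05],[[0,0,0],[-0.02,0.04,0],0.05],[[0,0,0],[-0.02,0.04,0],0.05],[[0,0,0],[-0.02,0.04,0],0.05],[[0,0,0],[0,0,0],0.05],[[0,0,0],[0,0,0],0.05]]}}

```text
clock: 16.5
eef_pos: [0.4576, -0.3772, 0.2186]
orientation: [-0.002, 0.986, 0.165, -0.003]
ft_force: [-0.0, -0.4, -0.9]
opening: 0.0499
grip_force: 0.0
```

Run:
```python
from h import *
s=viewer.read_camera("side");t=viewer.read_camera("top")
cv2.imwrite("pics/c4.png",np.hstack([cv2.resize(s[155:225,255:305],None,fx=8,fy=8,interpolation=2),cv2.resize(t[175:245,328:375],None,fx=8,fy=8,interpolation=2)]))
```

```text
(no output)
```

View pics/c4.png

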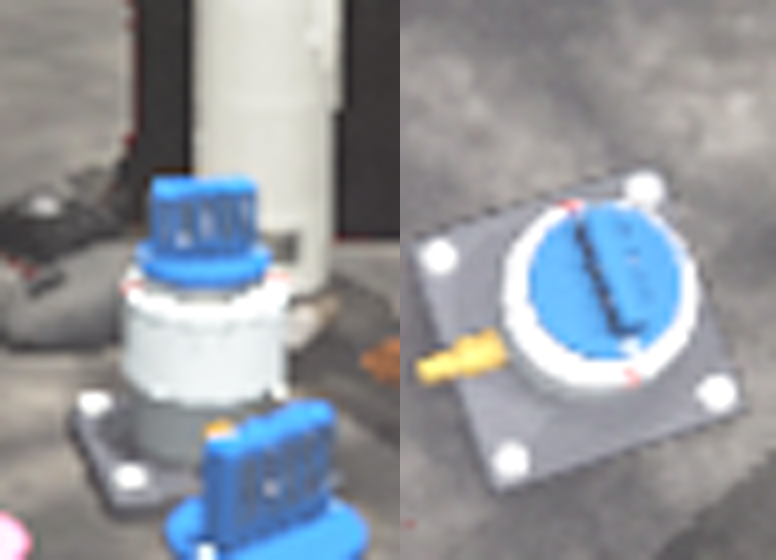

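The plug stands upright in the receiver, with its wing along the red marks at crop (570,205) and (632,377), and the gripper is clear. Handing in.

```bash
python3 -c "
from station import job
print(job.close_job())"
```

```text
the job is handed in; nothing more can be done
None
```

The small blue plug is locked in the station's receiver, upright with its wing on the red marks, and the gripper is clear; I handed the job in at about 16.6 s, and it returned no verdict.

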